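# Wedge the draining rack and hang two rinsed glasses

## Task

Push or tap the draining rack's dark wooden wedge down until it is fully home, so that the peg board is set. Then hang the two rinsed tall glasses mouth-down on the two slanted pegs, one on each: lower each one all the way onto its peg before letting go rather than dropping it, and leave it seated there to drain. Do not tip a glass over, keep the wedge home, and leave the other things on the table where they are.

Things in the scene. Friction and masses are not known exactly. Their poses are not given: they have to be found in the camera images.
- wedge (a joint): travel of the wedge, m: 0 = standing 20 mm proud, 0.020 = fully home against a hard stop; starts between 0 and 0.006. It goes straight down, needs about 6 to 9 N (sliding friction) and stays where it is left. Driving it tips the hinged peg board forward by 3 rad per m of travel (0.06 rad in all).
- wedge_top (a point): centre of the top face of the dark wooden wedge at the back of the rack, midway between the pegs. The face is level, 20 mm front to back, 50 mm along the rack's width; axes are the rack's (y to the left peg, z up). The point is 128 mm above the table when proud, 108 mm when home, and moves with the wedge; nothing is above it.
- rack: light wooden draining rack, fixed to the table, about 160 x 210 mm; origin under its middle, x to its back (wedge), y to the left peg. In front a hinged board, 190 mm wide and 110 mm up the slope, carries two parallel pegs 130 mm apart, square to the board, which lean to the rack's front (-x): 31.5 degrees from vertical with the wedge proud, 35 degrees with it home.
- seat_left (a point): point in line with the left (+y) peg, 11 mm beyond its tip: where the underside centre of a seated glass lies; moves with the board. z runs along the peg from foot to tip, y along the rack's width, x up the board. A glass fully down has its base on the peg's tip and its rim 12 mm clear of the board; let go, it may sag up to 12 mm sideways and 0.12 rad off the peg.
- seat_right (a point): the same for the right (-y) peg. Each peg: tip 135 mm from the board's face; a 12 mm steel rod, a grey knob 28 mm thick and 28 mm long at the tip, and near the foot a grey collar 40 mm in diameter at 24 to 30 mm from the board, tapering to 14 mm at 54 mm.
- glass_a: clear tall tumbler, 134 mm high, outer diameter 70 mm at the rim, 60 mm at the base; base 11 mm thick, mouth about 60 mm inside; 0.22 kg give or take a quarter; no handle. Origin: centre of the underside of its base, z towards the mouth. It starts standing mouth-down on the grey mat: origin on top, 143 mm above the table, z down. It can be taken from above by the base end.
- glass_b: a second glass, exactly like glass_a; either may go on either peg.
- mat: flat light-grey stone drying mat, fixed, 210 x 250 mm, 9 mm thick, on the right of the table; origin under its centre. The two glasses and the tin stand on it. A window curtain hangs behind the table (beyond x = 0.8 m): keep the arm clear of it.
- tin: small green food tin with a picture, 58 mm in diameter, 72 mm high; origin under its centre; to be left alone. It stands on the mat, in any of three places with the glasses.
- bowl: red bowl, 115 mm in diameter, 54 mm high; origin under its centre; to be left alone.
- tomato: small tomato, 33 mm, on the table behind the glasses; origin under its centre; to be left alone.
- spice: spice jar with a red cap, 45 mm in diameter, 106 mm high, at the left of the table; origin under its centre; to be left alone.

How it is judged:
By the outcome, as a careful person would: the job done as asked, in the order asked, and still so for the second after the job is handed in, with the robot touching nothing.
It also fails if it takes over 72 s, if anything falls off the work surface, if the arm or the gripper's body presses on something with over 40 N, if the wrist force passes 120 N, or if a joint passes its speed limit or range.

## Robot

A 7-joint arm with a two-finger parallel gripper is mounted at the origin on a cart in front of the work surface, level with it; the furniture and walls round the work are solid. World frame = base frame: x ahead of the robot, y to its left, z up, the work surface at z = 0. Lengths are in m, angles in rad, forces in N, time in s.
With the tool pointing down it reaches from about 0.4 to 0.85 m from the base axis. Payload 4.5 kg.
Tool frame: the origin (TCP) lies midway between the tips of the shut fingers; the grasp point (between the pads) lies behind it (r.grip_point_offset is the z of the grasp point in the tool frame, in m); z points along the fingers, y is the line along which they close (so a half turn about z gives the same grasp; the last joint's range is limited). The gripper opens to 88 mm and grips with 3 to 60 N. Pads are 18 mm wide; open, the fingers measure 123 mm over their backs; the gripper's body (75 mm by 187 mm) begins 45 mm behind the grasp point.
Start: joints at [-1.203, 0.689, -0.195, 1.565, 0.157, 0.902, -0.215], TCP at [0.205, 0.591, 0.239] pointing down, gripper open.
Joint ranges: [-3.01, 3.01], [-0.46, 2.08], [-1.47, 1.51], [0.13, 2.56], [-1, 4.14], [0.04, 2.09], [-2.66, 2.66]. Speed limits (rad/s): [2.57, 2.57, 3.14, 3.14, 3.14, 3.14, 3.14].

## Interface

Orientations are given as a unit quaternion [x, y, z, w].
In Python, from plant import r, optics, workorder gives the robot as it stands.
- The arm moves only by the shell command python3 -m creep 'ROWS' [FORCE]. ROWS is JSON, a list of rows, each an object of numbers: "grip": the gripper command: -1 is shut, 1 is fully open, values between are in proportion; "tx", "ty", "tz": the shift along the tool's x, y, z in cm; "spin": the turn about the tool's z in degrees. In form: [{"grip": .., "tx": .., "ty": .., "tz": .., "spin": ..}, ...]. A call has 1 to 8 rows; each row shifts and turns the commanded pose from where the row before left it, along the tool's axes as they then stand; what a row does not reach is not made up. A row lasts 1/12 s, in which the tool goes at most 41.7 mm and 7.16 degrees, less where a joint would pass 70% of its speed; a pose out of reach is approached as far as the arm can. A call with a gripper value outside its range is refused whole. The fingers move at their own pace and stop on an object; FORCE is the grip in N (left out, the last holds). Time passes only in rows, so rows that do not move let the fingers close. It gives the time, the measured TCP pose, the force, the opening and the grip force at its end, in the units of the state.
- r.get_state(): the state, without advancing time (a new reading comes with each control period).
- optics.snapshot(name): name is "scene" or "top" or "wrist"; returns (picture, depth): 400x640x3 uint8, red, green, blue; 400x640 float32, m along the optical axis (not along the pixel's ray), 0 where there is no reading.
- optics.get_calibration(name): a dict with "fx", "fy", "cx", "cy" (pixels), "extrinsics" (4x4, takes a point from world to camera coordinates). Camera axes: x right, y down, z forward; pixel columns grow to the right and rows downward; lengths in m; the calibration is good to about 2 mm. A picture is of the moment at which its call begins: read the wrist's pose just before it. get_calibration takes no time and is no camera call; for the wrist camera it gives the pose at the moment of the call.
- workorder.finish_job(): hands the job in; it is judged then, once.
The state is a dict: "clock": time; "q": joint angles; "qd": joint speeds; "joint_torque": joint torques, N m; "tool_pos": TCP position; "eef_rot": TCP orientation; "contact_force": force on the tool from outside, world axes, zero at the start; "moment": the same for the moment, N m; "opening": opening from 0.0 (shut) to 1.0 (fully open); "finger_force": force on a finger pad.
Only numpy, scipy, OpenCV 4.12 (cv2) and the standard library are available. Lean on these libraries where they do the work, as an engineer would, in place of code of your own. Each camera call takes 0.05 s, during which the arm holds its last target. There are 200 camera calls.

## Working session

There is one attempt and no reset: what is moved stays moved. The work goes in short steps, Python scripts to look and compute and a shell command to move; the robot and the scene stay as the last step left them, time stands still between calls to the robot, and variables do not carry over. Pictures are saved under pics/ and viewed, at most 10 in all, crops included, and the job is handed in when it is done.

```bash
ls; mkdir -p pics; python3 - <<'E'
from plant import r,optics
import cv2,numpy as np
s=r.get_state();print(s,r.grip_point_offset)
ims=[]
for n in("scene","top"):
    p,d=optics.snapshot(n);np.savez(f"{n}.npz",p=p,d=d,**{k:np.array(v) for k,v in optics.get_calibration(n).items()})
    cv2.imwrite(f"pics/{n}0.png",p[...,::-1]);print(n,optics.get_calibration(n))
E
```

```text
pics
{'clock': 0.0, 'q': array([-1.20316377,  0.68998558, -0.19451257,  1.56634147,  0.15731836,
        0.90250572, -0.21509189]), 'qd': array([ 1.54242959e-03,  1.39021395e-03, -2.28318727e-04,  3.63692335e-04,
       -8.23272670e-04, -4.55094737e-05,  5.76247198e-05]), 'joint_torque': array([ 3.35157301e-04, -5.27550423e+01, -1.26668192e+00, -1.53419173e+01,
       -5.26039756e-02,  6.67567248e-03,  1.77575885e-04]), 'tool_pos': array([0.20463625, 0.58987802, 0.23790969]), 'eef_rot': array([ 1.66091669e-01,  9.86109885e-01, -9.19835222e-04, -7.88927618e-05]), 'contact_force': array([0.25993974, 0.10122978, 0.05703422]), 'moment': array([-0.01785979, -0.01657625,  0.00403107]), 'finger_force': 0.0, 'opening': 0.9964326630724595} -0.0187
scene {'fx': 408.27947610948854, 'fy': 408.27947610948854, 'cx': 317.7240381116997, 'cy': 199.43093879162743, 'extrinsics': array([[ 0.77144374, -0.63615465, -0.01348387, -0.41543904],
       [-0.40954873, -0.48020508, -0.77567578,  0.31792909],
       [ 0.48697474,  0.60391253, -0.63098753,  0.79297724],
       [ 0.        ,  0.        ,  0.        ,  1.        ]])}
top {'fx': 494.44923155186603, 'fy': 494.44923155186603, 'cx': 323.0467794815187, 'cy': 204.73498559222026, 'extrinsics': array([[ 1.81869082e-03, -9.99997838e-01, -1.00857908e-03,
         2.76421108e-02],
       [-9.88981317e-01, -1.64935364e-03, -1.48031194e-01,
         5.41880820e-01],
       [ 1.48029211e-01,  1.26668884e-03, -9.88982178e-01,
         1.45997875e+00],
       [ 0.00000000e+00,  0.00000000e+00,  0.00000000e+00,
         1.00000000e+00]])}
```

View pics/top0.png

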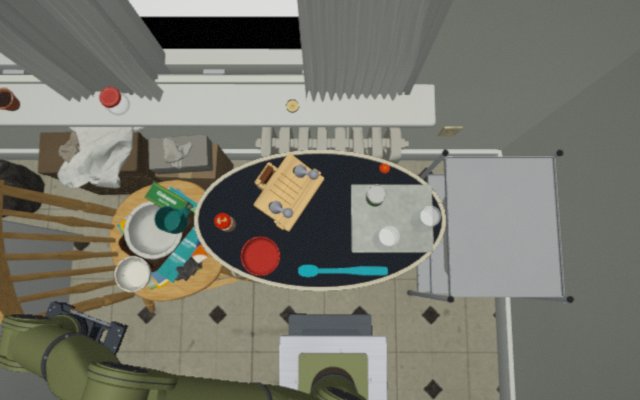

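View pics/scene0.png

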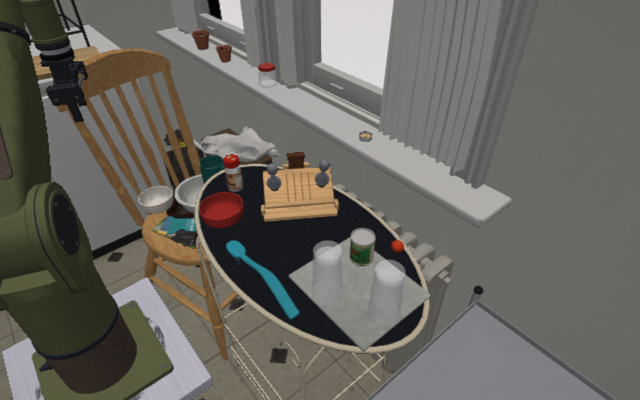

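The top view shows the rack around (289,192) with its wedge at (265,176). The glasses are at about (389,236) and (430,216), the tin at (376,195) and the tomato at (384,169). I'll enlarge it.

```bash
python3 - <<'E'
import cv2,numpy as np
p=np.load("top.npz")["p"][...,::-1]
a=cv2.resize(p[150:235,245:335],None,fx=6,fy=6,interpolation=cv2.INTER_CUBIC)[:510]
b=cv2.resize(p[175:260,345:450],None,fx=6,fy=6,interpolation=cv2.INTER_CUBIC)
b=cv2.resize(p[175:260,360:445],(510,510),interpolation=cv2.INTER_CUBIC)
a=cv2.resize(a,(290*540//290,510))
c=np.hstack([a[:, :],b]);c=cv2.resize(c,(800,388));cv2.imwrite("pics/crop1.png",c);print(c.shape)
E
```

```text
(388, 800, 3)
```

View pics/crop1.png

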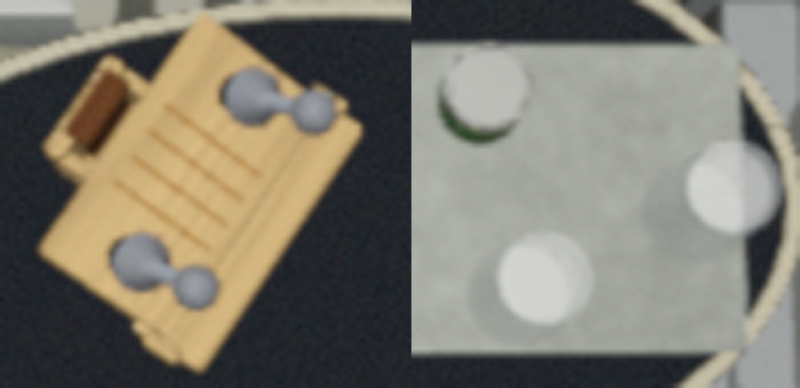

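The crop (scale 4.571) puts the wedge top at (99,110), i.e. full-image (266.7,174.1). The peg knobs are at (315,110) and (196,287), i.e. (313.9,174.1) for the right peg and (287.9,212.8) for the left. The glass bases are near (545,278) and (733,187), i.e. about (389.3,235.8) and (430.4,215.9).

```bash
cat > h.py <<'E'
import numpy as np
from scipy.spatial.transform import Rotation as R
def pix(c,u,v,z):
    E=np.array(c["extrinsics"]);A=E[:3,:3];t=E[:3,3]
    d=A.T@[(u-c["cx"])/c["fx"],(v-c["cy"])/c["fy"],1];o=-A.T@t
    return o+d*(z-o[2])/d[2]
def pt(c,u,v,D):
    E=np.array(c["extrinsics"]);return E[:3,:3].T@(np.array([(u-c["cx"])/c["fx"]*D,(v-c["cy"])/c["fy"]*D,D])-E[:3,3])
def proj(c,P):
    E=np.array(c["extrinsics"]);q=E[:3,:3]@np.array(P)+E[:3,3];return c["fx"]*q[0]/q[2]+c["cx"],c["fy"]*q[1]/q[2]+c["cy"]
def go(s,target,ydir=None):
    "shift in tool cm and spin deg (spin last) so TCP gets to target with tool y along +-ydir (world angle deg)"
    M=R.from_quat(s["eef_rot"]);m=M.as_matrix();sh=m.T@(np.array(target)-s["tool_pos"])*100
    sp=None
    if ydir is not None:
        a=np.degrees(np.arctan2(m[1,1],m[0,1])); sp=-((ydir-a+90)%180-90)
    return sh.round(2),sp,"q7 %.2f"%s["q"][6]
E
python3 - <<'E'
import numpy as np
from h import *
c=np.load("top.npz");d=c["d"]
def dep(u,v,k=2):
    w=d[int(v)-k:int(v)+k+1,int(u)-k:int(u)+k+1];w=w[w>0];return np.median(w) if w.size else 0
for n,u,v,z in [("wedge",266.7,174.1,.125),("tipR",313.9,174.1,.17),("tipL",287.9,212.8,.17),("colR",299.9,171.2,.07),("colL",275.6,207.3,.07),("glass1",389.3,235.8,.143),("glass2",430.4,215.9,.143),("tin",376,194,.08),("tom",384,169,.02)]:
    D=dep(u,v,1);print(n,pix(c,u,v,z).round(3),pt(c,u,v,D).round(3),D)
for u0,v0 in((389,236),(430,216)):print((pt(c,0,0,0)[2]-0),d[v0-14:v0+15:3,u0-15:u0+16:3].round(2))
from plant import r
s=r.get_state();m=R.from_quat(s["eef_rot"]).as_matrix();print(m.round(3))
E
```

```text
wedge [0.618 0.191 0.125] [0.618 0.191 0.125] 1.4277109
tipR [0.609 0.054 0.17 ] [0.607 0.054 0.18 ] 1.3715656
tipL [0.5   0.125 0.17 ] [0.498 0.125 0.181] 1.3544799
colR [0.639 0.098 0.07 ] [0.631 0.096 0.107] 1.4479067
colL [0.529 0.17  0.07 ] [0.524 0.166 0.109] 1.4303216
glass1 [ 0.439 -0.157  0.143] [ 0.439 -0.157  0.141] 1.3855376
glass2 [ 0.495 -0.274  0.143] [ 0.495 -0.274  0.141] 1.393109
tin [ 0.568 -0.128  0.08 ] [ 0.569 -0.128  0.078] 1.4667808
tom [ 0.658 -0.161  0.02 ] [ 0.657 -0.16   0.023] 1.534121
1.5241361123308408 [[1.52 1.52 1.53 1.53 1.53 1.52 1.53 1.52 1.53 1.52 1.53]
 [1.52 1.52 1.52 1.53 1.52 1.39 1.52 1.52 1.52 1.53 1.52]
 [1.52 1.52 1.52 1.38 1.39 1.39 1.39 1.38 1.52 1.52 1.52]
 [1.52 1.46 1.39 1.39 1.39 1.39 1.39 1.38 1.39 1.52 1.52]
 [1.5  1.43 1.38 1.38 1.39 1.39 1.39 1.38 1.38 1.52 1.52]
 [1.48 1.42 1.38 1.38 1.39 1.38 1.38 1.38 1.38 1.52 1.51]
 [1.48 1.43 1.39 1.38 1.39 1.38 1.38 1.39 1.38 1.52 1.51]
 [1.49 1.44 1.41 1.38 1.38 1.38 1.38 1.38 1.51 1.5  1.51]
 [1.51 1.48 1.45 1.42 1.4  1.39 1.42 1.51 1.51 1.51 1.51]
 [1.51 1.51 1.5  1.47 1.47 1.5  1.51 1.51 1.51 1.51 1.51]]
1.5241361123308408 [[1.53 1.53 1.53 1.53 1.54 1.54 1.54 1.54 1.54 1.87 1.79]
 [1.53 1.53 1.53 1.53 1.53 1.53 1.54 1.54 1.54 1.54 1.78]
 [1.53 1.53 1.53 1.39 1.4  1.4  1.4  1.39 1.54 1.54 1.8 ]
 [1.53 1.45 1.4  1.39 1.4  1.39 1.39 1.4  1.39 1.53 1.79]
 [1.47 1.42 1.39 1.39 1.4  1.39 1.4  1.4  1.39 1.54 1.54]
 [1.46 1.42 1.38 1.39 1.39 1.39 1.39 1.39 1.4  1.53 1.53]
 [1.46 1.43 1.4  1.39 1.39 1.39 1.38 1.38 1.39 1.53 1.53]
 [1.47 1.44 1.41 1.4  1.38 1.39 1.39 1.39 1.53 1.53 1.54]
 [1.49 1.46 1.44 1.42 1.4  1.4  1.41 1.53 1.53 1.53 1.52]
 [1.51 1.49 1.47 1.46 1.46 1.52 1.53 1.53 1.53 1.52 1.79]]
[[-0.945  0.328 -0.   ]
 [ 0.328  0.945 -0.002]
 [-0.    -0.002 -1.   ]]
```

```bash
python3 - <<'E'
import numpy as np
from h import *
c=np.load("top.npz");d=c["d"]
v,u=np.mgrid[:400,:640]
E=c["extrinsics"];P=np.stack([(u-c["cx"])/c["fx"]*d,(v-c["cy"])/c["fy"]*d,d],-1)-E[:3,3];P=P@E[:3,:3]
def near(x,y,rad,lo,hi):
    q=P[(np.hypot(P[...,0]-x,P[...,1]-y)<rad)&(P[...,2]>lo)&(P[...,2]<hi)];return len(q),((q.min(0)+q.max(0))/2).round(4),q.mean(0).round(4),np.ptp(q,0).round(3)
for n,a in dict(g1=(.439,-.157,.06,.133,.16),g2=(.495,-.274,.06,.133,.16),wedge=(.618,.191,.05,.117,.14),tR=(.609,.054,.03,.155,.25),tL=(.498,.125,.03,.155,.25),tin=(.568,-.128,.05,.07,.1)).items(): print(n,*near(*a))
ydir=np.degrees(np.arctan2(.125-.054,.499-.608));print(ydir)
from plant import r
print(go(r.get_state(),(.618,.191,.20),ydir))
q=P[(np.hypot(P[...,0]-.618,P[...,1]-.191)<.05)&(P[...,2]>.117)&(P[...,2]<.14)][:,:2];w,V=np.linalg.eigh(np.cov(q.T));print(np.degrees(np.arctan2(V[1,1],V[0,1])))
E
```

```text
g1 345 [ 0.4412 -0.1566  0.1429] [ 0.4402 -0.1562  0.1424] [0.057 0.057 0.018]
g2 336 [ 0.4967 -0.2731  0.1432] [ 0.4964 -0.2737  0.1425] [0.055 0.056 0.017]
wedge 123 [0.622  0.1924 0.1263] [0.6217 0.1925 0.1256] [0.047 0.038 0.017]
tR 78 [0.6111 0.0553 0.1735] [0.6083 0.0553 0.1754] [0.028 0.025 0.024]
tL 85 [0.5006 0.1255 0.1729] [0.5002 0.1256 0.175 ] [0.025 0.028 0.022]
tin 290 [ 0.5706 -0.1313  0.0799] [ 0.5701 -0.1311  0.0786] [0.057 0.054 0.019]
146.9207385399223
(array([-52.12, -24.15,   3.85]), np.float64(-76.03923149462071), 'q7 -0.22')
147.7161433421217
```

```bash
python3 -m creep '[{"grip":-1,"tx":-3.3,"ty":-1.5},{"grip":-1,"tx":-3.3,"ty":-1.5},{"grip":-1,"tx":-3.3,"ty":-1.5},{"grip":-1,"tx":-3.3,"ty":-1.5},{"grip":-1,"tx":-3.3,"ty":-1.5},{"grip":-1,"tx":-3.3,"ty":-1.5},{"grip":-1,"tx":-3.3,"ty":-1.5},{"grip":-1,"tx":-3.3,"ty":-1.5}]'; cat > g.py <<'E'
import sys
from h import *
from plant import r
a=list(map(float,sys.argv[1:]));s=r.get_state()
print(go(s,a[:3],a[3] if len(a)>3 else None),s["tool_pos"].round(4),s["q"].round(2),s["contact_force"].round(1),s["opening"].round(3))
E
python3 g.py .621 .192 .2 147.2
```

```text
$[0]: bad value
Traceback (most recent call last):
  File "g.py", line 5, in <module>
    print(go(s,a[:3],a[3] if len(a)>3 else None),s["tool_pos"].round(4),s["q"].round(2),s["contact_force"].round(1),s["opening"].round(3))
                                                                                                                    ^^^^^^^^^^^^^^^^^^
AttributeError: 'float' object has no attribute 'round'
```

```bash
sed -i 's/s\["opening"\].round(3)/round(s["opening"],3)/' g.py; python3 -m creep '[{"grip":-1,"tx":-3.3,"ty":-1.5,"tz":0,"spin":0},{"grip":-1,"tx":-3.3,"ty":-1.5,"tz":0,"spin":0},{"grip":-1,"tx":-3.3,"ty":-1.5,"tz":0,"spin":0},{"grip":-1,"tx":-3.3,"ty":-1.5,"tz":0,"spin":0},{"grip":-1,"tx":-3.3,"ty":-1.5,"tz":0,"spin":0},{"grip":-1,"tx":-3.3,"ty":-1.5,"tz":0,"spin":0},{"grip":-1,"tx":-3.3,"ty":-1.5,"tz":0,"spin":0},{"grip":-1,"tx":-3.3,"ty":-1.5,"tz":0,"spin":0}]'; 
python3 g.py .621 .192 .2 147.2
```

```text
clock: 0.77
tool_pos: [0.4158, 0.389, 0.2385]
eef_rot: [0.166, 0.986, -0.0, -0.0]
contact_force: [0.7, 0.2, -0.6]
opening: 0.416
finger_force: 0.0
(array([-25.85, -11.89,   3.85]), np.float64(-76.31374490734945), 'q7 0.23') [0.4158 0.389  0.2385] [-0.7   0.62 -0.23  1.74  0.18  0.81  0.23] [ 0.7  0.2 -0.6] 0.416
```

```bash
python3 -m creep '[{"grip":-1,"tx":-3.2,"ty":-1.5,"tz":0,"spin":0},{"grip":-1,"tx":-3.2,"ty":-1.5,"tz":0,"spin":0},{"grip":-1,"tx":-3.2,"ty":-1.5,"tz":0,"spin":0},{"grip":-1,"tx":-3.2,"ty":-1.5,"tz":0,"spin":0},{"grip":-1,"tx":-3.2,"ty":-1.5,"tz":0,"spin":0},{"grip":-1,"tx":-3.2,"ty":-1.5,"tz":0,"spin":0},{"grip":-1,"tx":-3.2,"ty":-1.5,"tz":0,"spin":0},{"grip":-1,"tx":0,"ty":0,"tz":0,"spin":-7}]'; python3 -m creep '[{"grip":-1,"tx":0,"ty":0,"tz":0,"spin":-7},{"grip":-1,"tx":0,"ty":0,"tz":0,"spin":-7},{"grip":-1,"tx":0,"ty":0,"tz":0,"spin":-7},{"grip":-1,"tx":0,"ty":0,"tz":0,"spin":-7},{"grip":-1,"tx":0,"ty":0,"tz":0,"spin":-7},{"grip":-1,"tx":0,"ty":0,"tz":0,"spin":-7},{"grip":-1,"tx":0,"ty":0,"tz":0,"spin":-7},{"grip":-1,"tx":0,"ty":0,"tz":0,"spin":-7}]';
python3 g.py .621 .192 .2 147.2
```

```text
clock: 1.43
tool_pos: [0.5979, 0.2089, 0.2379]
eef_rot: [0.111, 0.994, -0.003, 0.002]
contact_force: [0.8, -1.3, 0.1]
opening: 0.01
finger_force: 0.0
clock: 2.1
tool_pos: [0.5919, 0.2177, 0.2382]
eef_rot: [-0.376, 0.926, -0.0, -0.0]
contact_force: [0.9, -0.2, -0.0]
opening: 0.005
finger_force: 0.0
(array([-0.3 , -3.88,  3.82]), np.float64(-12.984749253904653), 'q7 1.53') [0.5919 0.2177 0.2382] [-0.13  0.74 -0.56  1.54  0.44  0.99  1.53] [ 0.9 -0.2 -0. ] 0.005
```

```bash
python3 -m creep '[{"grip":-1,"tx":-0.15,"ty":-1.9,"tz":1,"spin":0},{"grip":-1,"tx":-0.15,"ty":-1.9,"tz":1,"spin":0},{"grip":-1,"tx":0,"ty":0,"tz":1,"spin":-6.5},{"grip":-1,"tx":0,"ty":0,"tz":1,"spin":-6.5},{"grip":-1,"tx":0,"ty":0,"tz":0,"spin":0},{"grip":-1,"tx":0,"ty":0,"tz":0,"spin":0}]'; 
python3 g.py .621 .192 .13 147.2; python3 - <<'E'
from plant import optics
import cv2,numpy as np
from h import *
c=optics.get_calibration("wrist");p,d=optics.snapshot("wrist")
cv2.imwrite("pics/w1.png",p[...,::-1]);np.savez("w1.npz",p=p,d=d,**c)
E
```

```text
clock: 2.6
tool_pos: [0.62, 0.1925, 0.1979]
eef_rot: [-0.475, 0.88, 0.0, -0.001]
contact_force: [0.3, 0.3, -0.3]
opening: 0.006
finger_force: 0.0
(array([-0.02, -0.12,  6.79]), np.float64(-0.49491756661640807), 'q7 1.75') [0.62   0.1925 0.1979] [-0.06  0.82 -0.6   1.51  0.52  0.97  1.75] [ 0.3  0.3 -0.3] 0.006
```

View pics/w1.png

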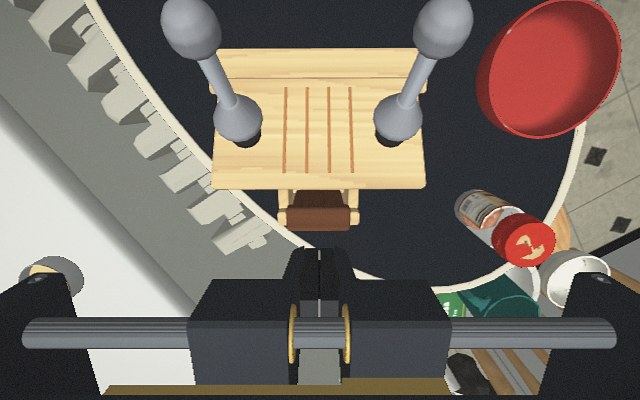

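The wrist view shows the wedge top face spanning about (287–350, 207–230). The shut fingertips are at (320,250), in line with it, and the rack is square in the picture.

```bash
python3 - <<'E'
import numpy as np
from h import *
c=np.load("w1.npz");d=c["d"]
for u,v in((290,218),(318,210),(318,218),(318,226),(346,218),(318,200),(318,228)):print(u,v,pt(c,u,v,d[v,u]).round(4))
for u,v in((190,20),(445,20),(192,55),(443,55)):print(u,v,pt(c,u,v,d[v,u]).round(4))
print(proj(c,(.621,.192,.126)))
a=pt(c,212,180,d[180,214]);b=pt(c,424,180,d[180,422]);print(a,b,np.degrees(np.arctan2(*(b-a)[1::-1])))
E
```

```text
290 218 [0.6396 0.1819 0.1254]
318 210 [0.618  0.188  0.1261]
318 218 [0.6219 0.1939 0.1247]
318 226 [0.6254 0.1992 0.1253]
346 218 [0.6038 0.2055 0.1253]
318 200 [0.6199 0.1908 0.0908]
318 228 [0.6263 0.2006 0.1254]
190 20 [0.6058 0.059  0.1779]
445 20 [0.5047 0.1257 0.1786]
192 55 [0.6171 0.0683 0.1691]
443 55 [0.5085 0.1397 0.1692]
(np.float64(317.54386744147496), np.float64(216.08533089669137))
[0.68833454 0.12638941 0.0840472 ] [0.53386348 0.22751512 0.08579255] 146.7889180719661
```

```bash
python3 -m creep '[{"grip":-1,"tx":-0.2,"ty":0,"tz":2,"spin":0},{"grip":-1,"tx":0,"ty":0,"tz":2,"spin":0},{"grip":-1,"tx":0,"ty":0,"tz":2,"spin":0},{"grip":-1,"tx":0,"ty":0,"tz":0.8,"spin":0},{"grip":-1,"tx":0,"ty":0,"tz":0.4,"spin":0},{"grip":-1,"tx":0,"ty":0,"tz":0.4,"spin":0},{"grip":-1,"tx":0,"ty":0,"tz":0.4,"spin":0},{"grip":-1,"tx":0,"ty":0,"tz":0.4,"spin":0}]'; python3 g.py .621 .192 .108 147
```

```text
clock: 3.32
tool_pos: [0.6212, 0.1944, 0.1165]
eef_rot: [-0.476, 0.88, -0.0, -0.0]
contact_force: [-4.5, -2.2, 6.3]
opening: 0.004
finger_force: 3.2
(array([ 0.21, -0.12,  0.85]), np.float64(-0.17208196072883197), 'q7 1.69') [0.6212 0.1944 0.1165] [-0.09  0.92 -0.54  1.57  0.6   0.83  1.69] [-4.5 -2.2  6.3] 0.004
```

```bash
python3 -m creep '[{"grip":-1,"tx":0,"ty":0,"tz":0.3,"spin":0},{"grip":-1,"tx":0,"ty":0,"tz":0.3,"spin":0},{"grip":-1,"tx":0,"ty":0,"tz":0.3,"spin":0},{"grip":-1,"tx":0,"ty":0,"tz":0.1,"spin":0},{"grip":-1,"tx":0,"ty":0,"tz":0,"spin":0}]'
```

```text
clock: 3.73
tool_pos: [0.6212, 0.1944, 0.1084]
eef_rot: [-0.476, 0.88, -0.001, -0.0]
contact_force: [-7.3, -3.9, 15.4]
opening: 0.007
finger_force: 8.2
```

```bash
python3 -m creep '[{"grip":-1,"tx":0,"ty":0,"tz":0.2,"spin":0},{"grip":-1,"tx":0,"ty":0,"tz":0.2,"spin":0},{"grip":-1,"tx":0,"ty":0,"tz":0,"spin":0}]'
```

```text
clock: 3.98
tool_pos: [0.6213, 0.1945, 0.1081]
eef_rot: [-0.476, 0.88, -0.001, 0.0]
contact_force: [-14.5, -7.2, 39.9]
opening: 0.004
finger_force: 19.9
```

```bash
python3 -m creep '[{"grip":-1,"tx":0,"ty":0,"tz":-3,"spin":0},{"grip":-1,"tx":0,"ty":0,"tz":-4,"spin":0},{"grip":-1,"tx":0,"ty":0,"tz":-4,"spin":0},{"grip":-1,"tx":0,"ty":0,"tz":-4,"spin":0}]';python3 g.py .4407 -.1563 .26 147.0
```

```text
clock: 4.32
tool_pos: [0.6218, 0.1949, 0.2542]
eef_rot: [-0.476, 0.879, 0.0, 0.001]
contact_force: [0.9, 0.5, -0.4]
opening: 0.007
finger_force: 0.0
(array([39.31, -4.04, -0.66]), np.float64(-0.1512633882618104), 'q7 1.79') [0.6218 0.1949 0.2542] [-0.05  0.77 -0.63  1.45  0.48  1.08  1.79] [ 0.9  0.5 -0.4] 0.007
```

```bash
python3 -m creep '[{"grip":1,"tx":3.9,"ty":-0.4,"tz":0,"spin":0},{"grip":1,"tx":3.9,"ty":-0.4,"tz":0,"spin":0},{"grip":1,"tx":3.9,"ty":-0.4,"tz":0,"spin":0},{"grip":1,"tx":3.9,"ty":-0.4,"tz":0,"spin":0},{"grip":1,"tx":3.9,"ty":-0.4,"tz":0,"spin":0},{"grip":1,"tx":3.9,"ty":-0.4,"tz":0,"spin":0},{"grip":1,"tx":3.9,"ty":-0.4,"tz":0,"spin":0},{"grip":1,"tx":3.9,"ty":-0.4,"tz":0,"spin":0}]';python3 -m creep '[{"grip":1,"tx":3.9,"ty":-0.4,"tz":0,"spin":0},{"grip":1,"tx":2.5,"ty":-0.4,"tz":0,"spin":0},{"grip":1,"tx":0,"ty":0,"tz":0,"spin":0},{"grip":1,"tx":0,"ty":0,"tz":0,"spin":0}]';python3 g.py .4407 -.1563 .102 147.0
python3 - <<'E'
from plant import optics
import cv2,numpy as np
from h import *
c=optics.get_calibration("wrist");p,d=optics.snapshot("wrist")
cv2.imwrite("pics/w2.png",p[...,::-1]);np.savez("w2.npz",p=p,d=d,**c)
c=optics.get_calibration("top");p,d=optics.snapshot("top");np.savez("top2.npz",p=p,d=d,**c)
for n in("w2","top2"):
    c=np.load(n+".npz");d=c["d"];v,u=np.mgrid[:400,:640]
    E=c["extrinsics"];P=np.stack([(u-c["cx"])/c["fx"]*d,(v-c["cy"])/c["fy"]*d,d],-1)-E[:3,3];P=P@E[:3,:3]
    def near(x,y,rad,lo,hi):
        q=P[(np.hypot(P[...,0]-x,P[...,1]-y)<rad)&(P[...,2]>lo)&(P[...,2]<hi)];return (len(q),((q.min(0)+q.max(0))/2).round(4),q.mean(0).round(4),np.ptp(q,0).round(3)) if len(q) else 0
    for m,a in dict(g1=(.441,-.156,.06,.135,.15),g2=(.496,-.2735,.06,.135,.15),wedge=(.622,.194,.05,.09,.14),tR=(.606,.05,.035,.145,.22),tL=(.497,.12,.035,.145,.22)).items(): print(n,m,near(*a))
E
```

```text
clock: 4.98
tool_pos: [0.4779, -0.0856, 0.2522]
eef_rot: [-0.476, 0.879, -0.001, 0.001]
contact_force: [-0.2, 0.2, -0.0]
opening: 0.587
finger_force: 0.0
clock: 5.32
tool_pos: [0.45, -0.1436, 0.2518]
eef_rot: [-0.474, 0.88, -0.001, 0.001]
contact_force: [-0.2, -0.3, 0.4]
opening: 0.888
finger_force: 0.0
(array([ 1.57,  0.12, 14.98]), np.float64(-0.3663390976652181), 'q7 2.24') [ 0.45   -0.1436  0.2518] [ 0.66  0.54 -0.7   1.98  0.49  0.79  2.24] [-0.2 -0.3  0.4] 0.888
w2 g1 (3436, array([ 0.4406, -0.1552,  0.1396]), array([ 0.44  , -0.1563,  0.1412]), array([0.058, 0.058, 0.009]))
w2 g2 (4498, array([ 0.497 , -0.273 ,  0.1397]), array([ 0.4958, -0.2731,  0.1412]), array([0.058, 0.058, 0.009]))
w2 wedge 0
w2 tR 0
w2 tL 0
top2 g1 (99, array([ 0.4384, -0.155 ,  0.1425]), array([ 0.4375, -0.1481,  0.1423]), array([0.039, 0.053, 0.014]))
top2 g2 0
top2 wedge (210, array([0.6152, 0.1814, 0.1025]), array([0.6158, 0.1855, 0.1011]), array([0.086, 0.062, 0.025]))
top2 tR (86, array([0.6047, 0.05  , 0.1663]), array([0.6046, 0.0495, 0.1722]), array([0.025, 0.031, 0.039]))
top2 tL (90, array([0.4972, 0.1219, 0.1659]), array([0.4969, 0.12  , 0.1725]), array([0.028, 0.032, 0.041]))
```

View pics/w2.png

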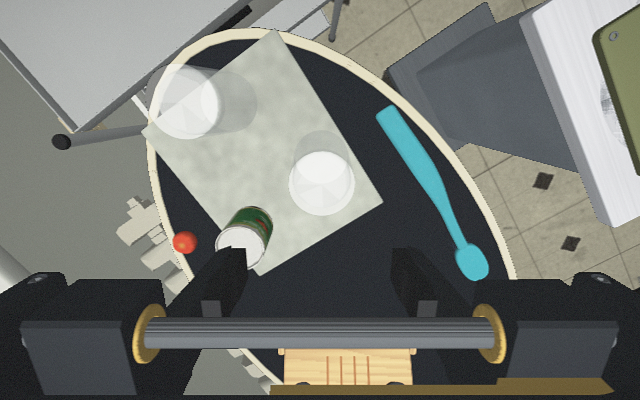

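The glass base centre is at (321,182) in the wrist picture, straight ahead between the open fingers, and both glass positions agree with the top camera.

```bash
python3 -m creep '[{"grip":1,"tx":1.6,"ty":0.1,"tz":1,"spin":0},{"grip":1,"tx":0,"ty":0,"tz":2.5,"spin":0},{"grip":1,"tx":0,"ty":0,"tz":2.5,"spin":0},{"grip":1,"tx":0,"ty":0,"tz":2,"spin":0},{"grip":1,"tx":0,"ty":0,"tz":0,"spin":0}]' 12;python3 g.py .4405 -.156 .102 147.0
```

```text
clock: 5.83
tool_pos: [0.4395, -0.153, 0.1684]
eef_rot: [-0.478, 0.878, 0.002, -0.001]
contact_force: [-1.2, 0.3, 0.3]
opening: 0.995
finger_force: 0.0
(array([ 0.19, -0.28,  6.64]), np.float64(0.07813029928880155), 'q7 2.12') [ 0.4395 -0.153   0.1684] [ 0.6   0.66 -0.58  2.09  0.65  0.58  2.12] [-1.2  0.3  0.3] 0.995
```

```bash
python3 -m creep '[{"grip":1,"tx":0.2,"ty":-0.2,"tz":1.5,"spin":0},{"grip":1,"tx":0,"ty":0,"tz":2,"spin":0},{"grip":1,"tx":0,"ty":0,"tz":2,"spin":0},{"grip":1,"tx":0,"ty":0,"tz":1.1,"spin":0},{"grip":1,"tx":0,"ty":0,"tz":0,"spin":0},{"grip":0.1,"tx":0,"ty":0,"tz":0,"spin":0},{"grip":-1,"tx":0,"ty":0,"tz":0,"spin":0},{"grip":-1,"tx":0,"ty":0,"tz":0,"spin":0}]' 12;python3 g.py .4405 -.156 .102 147.0; python3 -m creep '[{"grip":-1,"tx":0,"ty":0,"tz":0,"spin":0},{"grip":-1,"tx":0,"ty":0,"tz":0,"spin":0},{"grip":-1,"tx":0,"ty":0,"tz":0,"spin":0}]' 
```

```text
clock: 6.5
tool_pos: [0.4418, -0.1578, 0.1059]
eef_rot: [-0.476, 0.879, -0.001, 0.001]
contact_force: [-0.8, -0.4, 0.3]
opening: 0.8
finger_force: 0.0
(array([-0.07,  0.21,  0.39]), np.float64(-0.10138283167361806), 'q7 1.99') [ 0.4418 -0.1578  0.1059] [ 0.51  0.76 -0.43  2.13  0.81  0.41  1.99] [-0.8 -0.4  0.3] 0.8
clock: 6.75
tool_pos: [0.4411, -0.1579, 0.1054]
eef_rot: [-0.476, 0.879, -0.0, 0.001]
contact_force: [-1.4, 1.3, 7.1]
opening: 0.701
finger_force: 12.1
```

```bash
python3 -m creep '[{"grip":-1,"tx":0,"ty":0,"tz":-1,"spin":0},{"grip":-1,"tx":0,"ty":0,"tz":-2,"spin":0},{"grip":-1,"tx":0,"ty":0,"tz":-3,"spin":0},{"grip":-1,"tx":0,"ty":0,"tz":-3.2,"spin":0},{"grip":-1,"tx":0,"ty":0,"tz":-3.2,"spin":0},{"grip":-1,"tx":0,"ty":0,"tz":-3.2,"spin":0},{"grip":-1,"tx":0,"ty":0,"tz":-3.2,"spin":0},{"grip":-1,"tx":0,"ty":0,"tz":-3.2,"spin":0}]'; cat > tip.py <<'E'
import numpy as np
from h import *
from scipy.optimize import least_squares
c=np.load("top2.npz");d=c["d"];v,u=np.mgrid[:400,:640]
E=c["extrinsics"];P=np.stack([(u-c["cx"])/c["fx"]*d,(v-c["cy"])/c["fy"]*d,d],-1)-E[:3,3];P=P@E[:3,:3]
e=np.array([np.cos(np.radians(57)),np.sin(np.radians(57)),0]);a=-np.sin(np.radians(35))*e+[0,0,np.cos(np.radians(35))]
for n,x,y in(("R",.605,.05),("L",.497,.12)):
    q=P[(np.hypot(P[...,0]-x,P[...,1]-y)<.03)&(P[...,2]>.16)&(P[...,2]<.22)]
    f=least_squares(lambda k:np.linalg.norm(q-k,axis=1)-.014,[x,y,.16],loss="soft_l1",f_scale=.002)
    print(n,len(q),q.max(0).round(4),"centre",f.x.round(4),"rms",np.std(f.fun).round(4),"tip",(f.x+.014*a).round(4))
E
python3 tip.py
```

```text
clock: 7.42
tool_pos: [0.4399, -0.1579, 0.3262]
eef_rot: [-0.476, 0.879, 0.0, -0.0]
contact_force: [0.6, -0.7, -1.2]
opening: 0.704
finger_force: 11.9
R 81 [0.6171 0.0625 0.1858] centre [0.6055 0.0481 0.1651] rms 0.002 tip [0.6011 0.0414 0.1766]
L 86 [0.5114 0.1341 0.1863] centre [0.4967 0.1191 0.165 ] rms 0.0022 tip [0.4923 0.1124 0.1765]
```

```bash
python3 g.py .497 .1195 .326 147
```

```text
(array([-2.636e+01,  1.037e+01,  2.000e-02]), np.float64(-0.12014242797494035), 'q7 2.38') [ 0.4399 -0.1579  0.3262] [ 0.77  0.45 -0.79  1.88  0.38  0.97  2.38] [ 0.6 -0.7 -1.2] 0.704
```

```bash
python3 -m creep '[{"grip":-1,"tx":-2,"ty":0.8,"tz":0,"spin":0},{"grip":-1,"tx":-3,"ty":1.2,"tz":0,"spin":0},{"grip":-1,"tx":-3.6,"ty":1.4,"tz":0,"spin":0},{"grip":-1,"tx":-3.6,"ty":1.4,"tz":0,"spin":0},{"grip":-1,"tx":-3.6,"ty":1.4,"tz":0,"spin":0},{"grip":-1,"tx":-3.6,"ty":1.4,"tz":0,"spin":0},{"grip":-1,"tx":-3,"ty":1.2,"tz":0,"spin":0},{"grip":-1,"tx":-2,"ty":0.8,"tz":0,"spin":0}]';python3 -m creep '[{"grip":-1,"tx":-2,"ty":0.8,"tz":0,"spin":0},{"grip":-1,"tx":0,"ty":0,"tz":0,"spin":0},{"grip":-1,"tx":0,"ty":0,"tz":0,"spin":0}]';python3 g.py .497 .1195 .288 147
python3 - <<'E'
from plant import optics
import cv2,numpy as np
c=optics.get_calibration("wrist");p,d=optics.snapshot("wrist");np.savez("w3.npz",p=p,d=d,**c)
q,_=optics.snapshot("scene");q=cv2.resize(q[100:240,200:400],(400,280))
cv2.imwrite("pics/w3.png",np.hstack([cv2.resize(p,(400,280)),q])[...,::-1])
E
```

```text
clock: 8.08
tool_pos: [0.4934, 0.1028, 0.3249]
eef_rot: [-0.478, 0.878, 0.001, 0.001]
contact_force: [0.5, -0.1, -1.9]
opening: 0.71
finger_force: 11.9
clock: 8.33
tool_pos: [0.4974, 0.1208, 0.3245]
eef_rot: [-0.477, 0.879, 0.0, -0.0]
contact_force: [-0.9, -1.0, -2.0]
opening: 0.705
finger_force: 11.9
(array([ 0.13, -0.04,  3.65]), np.float64(0.02256433229212007), 'q7 1.81') [0.4974 0.1208 0.3245] [ 0.15  0.51 -0.76  1.77  0.41  1.03  1.81] [-0.9 -1.  -2. ] 0.705
```

View pics/w3.png

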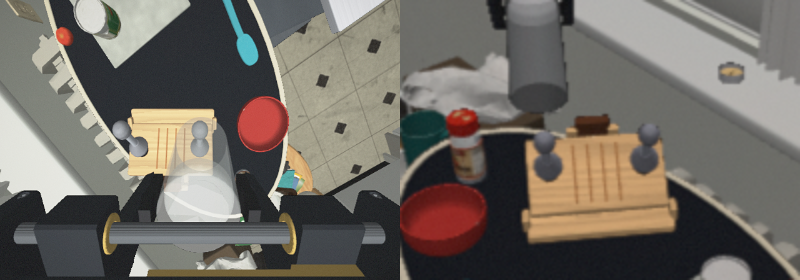

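The wrist view shows the glass hanging straight over the left peg (peg near (199,130), mouth near (200,140)). The scene view agrees: the mouth at (540,105) is just above the knob at (545,140).

```bash
python3 -m creep '[{"grip":-1,"tx":0.1,"ty":0,"tz":2,"spin":0},{"grip":-1,"tx":0,"ty":0,"tz":2,"spin":0},{"grip":-1,"tx":0,"ty":0,"tz":1.5,"spin":0},{"grip":-1,"tx":0,"ty":0,"tz":0.5,"spin":0},{"grip":-1,"tx":0,"ty":0,"tz":0,"spin":0}]';python3 g.py .497 .1195 .235 147
python3 - <<'E'
import numpy as np
from h import *
c=np.load("w3.npz");print(proj(c,(.6055,.0481,.165)),[pt(c,u,v,c["d"][v,u]).round(4) for u,v in((195,186),(195,196),(318,161))])
E
```

```text
clock: 8.85
tool_pos: [0.4966, 0.1172, 0.2636]
eef_rot: [-0.475, 0.88, -0.0, -0.002]
contact_force: [-0.5, -0.4, -0.4]
opening: 0.706
finger_force: 11.9
(array([-0.22,  0.09,  2.86]), np.float64(-0.2338675453528083), 'q7 1.74') [0.4966 0.1172 0.2636] [ 0.12  0.58 -0.71  1.86  0.48  0.89  1.74] [-0.5 -0.4 -0.4] 0.706
(np.float64(192.78578630796017), np.float64(183.87789384203992)) [array([0.5996, 0.0511, 0.1759]), array([0.6078, 0.0592, 0.1733]), array([0.4995, 0.1214, 0.0163])]
```

```bash
python3 -m creep '[{"grip":-1,"tx":-0.2,"ty":0.1,"tz":1,"spin":0},{"grip":-1,"tx":0,"ty":0,"tz":1,"spin":0},{"grip":-1,"tx":0,"ty":0,"tz":0.8,"spin":0},{"grip":-1,"tx":0,"ty":0,"tz":0,"spin":0}]';python3 g.py .497 .1195 .235 147
```

```text
clock: 9.18
tool_pos: [0.4968, 0.1208, 0.2352]
eef_rot: [-0.476, 0.879, 0.0, -0.001]
contact_force: [-1.4, -0.3, -2.9]
opening: 0.706
finger_force: 11.9
(array([ 0.09, -0.09,  0.02]), np.float64(-0.11680884877472408), 'q7 1.69') [0.4968 0.1208 0.2352] [ 0.09  0.62 -0.69  1.89  0.52  0.82  1.69] [-1.4 -0.3 -2.9] 0.706
```

```bash
python3 -m creep '[{"grip":-1,"tx":0.5,"ty":0,"tz":0.3,"spin":0},{"grip":-1,"tx":0.5,"ty":0,"tz":0.3,"spin":0},{"grip":-1,"tx":0.6,"ty":0,"tz":0.3,"spin":0},{"grip":-1,"tx":0.6,"ty":0,"tz":0.3,"spin":0},{"grip":-1,"tx":0,"ty":0,"tz":0,"spin":0}]' 9;python3 - <<'E'
from plant import optics
import cv2,numpy as np
q,_=optics.snapshot("scene");q=cv2.resize(q[80:240,220:400],(675,600),interpolation=cv2.INTER_CUBIC)
cv2.imwrite("pics/s4.png",q[...,::-1])
E
```

```text
clock: 9.6
tool_pos: [0.4844, 0.1011, 0.2242]
eef_rot: [-0.476, 0.88, -0.0, -0.001]
contact_force: [-0.2, 0.7, -1.2]
opening: 0.71
finger_force: 8.9
```

View pics/s4.png

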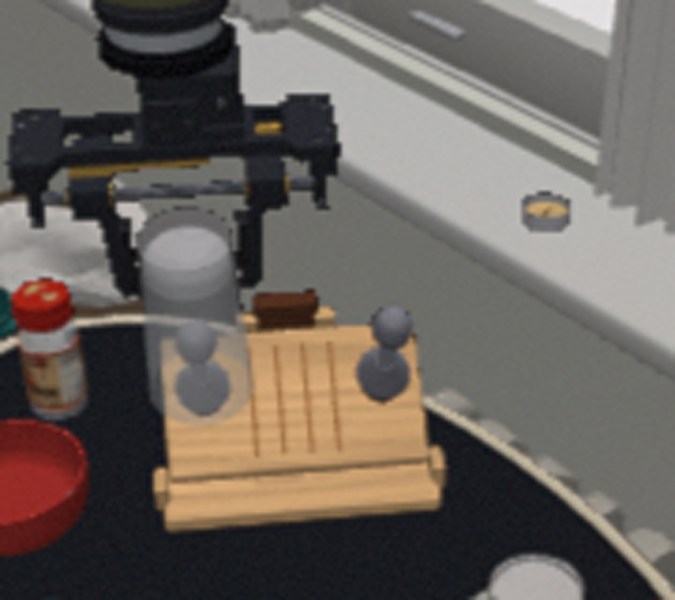

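The scene crop shows the knob at (197,342) inside the glass, with the glass starting to tip and nothing jammed.

```bash
python3 -m creep '[{"grip":-1,"tx":0.6,"ty":0,"tz":0.3,"spin":0},{"grip":-1,"tx":0.6,"ty":0,"tz":0.3,"spin":0},{"grip":-1,"tx":0.6,"ty":0,"tz":0.4,"spin":0},{"grip":-1,"tx":0.5,"ty":0,"tz":0.4,"spin":0},{"grip":-1,"tx":0,"ty":0,"tz":0,"spin":0}]' 9;python3 - <<'E'
from plant import optics
import cv2,numpy as np
q,_=optics.snapshot("wrist");
cv2.imwrite("pics/w5.png",q[...,::-1])
E
```

```text
clock: 10.07
tool_pos: [0.472, 0.0823, 0.2098]
eef_rot: [-0.476, 0.88, -0.0, -0.001]
contact_force: [0.5, 1.0, -0.6]
opening: 0.699
finger_force: 8.9
```

View pics/w5.png

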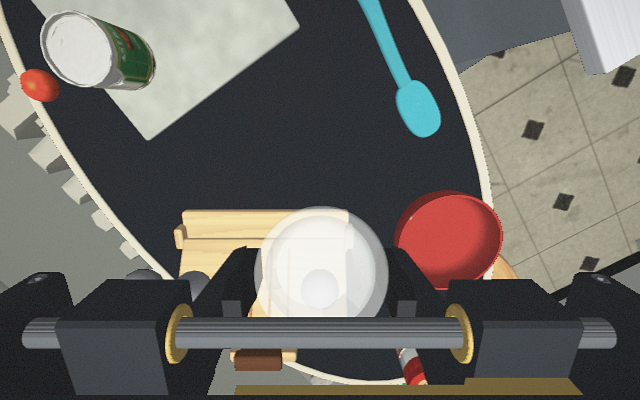

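The base is now seen face-on: centre (321,270), concentric with the glass, knob visible through it at (321,287). So the glass is aligned with the peg, and I can slide it down.

```bash
python3 -m creep '[{"grip":-1,"tx":-0.5,"ty":0,"tz":0.7,"spin":0},{"grip":-1,"tx":-0.5,"ty":0,"tz":0.7,"spin":0},{"grip":-1,"tx":-0.5,"ty":0,"tz":0.7,"spin":0},{"grip":-1,"tx":-0.5,"ty":0,"tz":0.7,"spin":0},{"grip":-1,"tx":0,"ty":0,"tz":0,"spin":0}]'; python3 -m creep '[{"grip":-1,"tx":-0.5,"ty":0,"tz":0.7,"spin":0},{"grip":-1,"tx":-0.5,"ty":0,"tz":0.7,"spin":0},{"grip":-1,"tx":-0.4,"ty":0,"tz":0.6,"spin":0},{"grip":-1,"tx":0,"ty":0,"tz":0,"spin":0},{"grip":-1,"tx":0,"ty":0,"tz":0,"spin":0}]';python3 g.py .4936 .1146 .149 147
```

```text
clock: 10.53
tool_pos: [0.4839, 0.1018, 0.1812]
eef_rot: [-0.477, 0.879, 0.001, -0.001]
contact_force: [0.4, -0.4, -1.9]
opening: 0.7
finger_force: 8.9
clock: 10.95
tool_pos: [0.4917, 0.1129, 0.1624]
eef_rot: [-0.477, 0.879, 0.0, 0.0]
contact_force: [1.1, 1.6, -1.1]
opening: 0.704
finger_force: 8.9
(array([-0.25, -0.06,  1.34]), np.float64(-0.08287868849276947), 'q7 1.59') [0.4917 0.1129 0.1624] [ 0.04  0.71 -0.59  1.99  0.65  0.64  1.59] [ 1.1  1.6 -1.1] 0.704
```

```bash
python3 -m creep '[{"grip":-1,"tx":-0.15,"ty":0,"tz":0.35,"spin":0},{"grip":-1,"tx":-0.15,"ty":0,"tz":0.35,"spin":0},{"grip":-1,"tx":0,"ty":0,"tz":0,"spin":0},{"grip":-1,"tx":0,"ty":0,"tz":0,"spin":0}]'; python3 -m creep '[{"grip":-1,"tx":-0.1,"ty":0,"tz":0.25,"spin":0},{"grip":-1,"tx":-0.1,"ty":0,"tz":0.25,"spin":0},{"grip":-1,"tx":0,"ty":0,"tz":0,"spin":0},{"grip":-1,"tx":0,"ty":0,"tz":0,"spin":0}]';python3 g.py .4936 .1146 .149 147
```

```text
clock: 11.28
tool_pos: [0.4933, 0.1148, 0.1557]
eef_rot: [-0.476, 0.879, 0.0, 0.0]
contact_force: [0.3, 1.3, -1.7]
opening: 0.701
finger_force: 8.9
clock: 11.62
tool_pos: [0.4945, 0.1165, 0.1506]
eef_rot: [-0.476, 0.879, 0.0, 0.0]
contact_force: [0.6, 1.0, -1.8]
opening: 0.698
finger_force: 8.9
(array([ 0.21, -0.03,  0.16]), np.float64(-0.1244140659252082), 'q7 1.57') [0.4945 0.1165 0.1506] [ 0.03  0.73 -0.57  1.99  0.67  0.62  1.57] [ 0.6  1.  -1.8] 0.698
```

Still no contact with the tip, so I'll keep feeling along the peg.

```bash
for i in 1 2; do :; done; python3 -m creep '[{"grip":-1,"tx":-0.1,"ty":0,"tz":0.2,"spin":0},{"grip":-1,"tx":-0.1,"ty":0,"tz":0.2,"spin":0},{"grip":-1,"tx":0,"ty":0,"tz":0,"spin":0},{"grip":-1,"tx":0,"ty":0,"tz":0,"spin":0}]'; python3 -m creep '[{"grip":-1,"tx":-0.1,"ty":0,"tz":0.2,"spin":0},{"grip":-1,"tx":-0.1,"ty":0,"tz":0.2,"spin":0},{"grip":-1,"tx":0,"ty":0,"tz":0,"spin":0},{"grip":-1,"tx":0,"ty":0,"tz":0,"spin":0}]'
```

```text
clock: 11.95
tool_pos: [0.4951, 0.1175, 0.1474]
eef_rot: [-0.476, 0.879, -0.001, -0.0]
contact_force: [-1.9, -1.3, 8.5]
opening: 0.699
finger_force: 9.1
clock: 12.28
tool_pos: [0.4961, 0.1187, 0.1436]
eef_rot: [-0.476, 0.879, -0.001, -0.001]
contact_force: [-2.7, -1.9, 11.3]
opening: 0.704
finger_force: 9.2
```

```bash
cat > base.py <<'E'
import sys,numpy as np
from h import *
from plant import optics
n,x,y,z=sys.argv[1],*map(float,sys.argv[2:5])
c=optics.get_calibration(n);p,d=optics.snapshot(n);v,u=np.mgrid[:400,:640]
E=c["extrinsics"];P=np.stack([(u-c["cx"])/c["fx"]*d,(v-c["cy"])/c["fy"]*d,d],-1)-E[:3,3];P=(P@E[:3,:3])[d>0]
q=P[np.linalg.norm(P-[x,y,z],axis=1)<.026]
for _ in range(3):
    m=q.mean(0);N=np.linalg.svd(q-m,full_matrices=False)[2][2];N*=np.sign(N[2]);q=q[abs((q-m)@N)<.004]
Q=P[(abs((P-m)@N)<.003)&(np.linalg.norm(P-m,axis=1)<.045)]
print(n,len(q),"centre",Q.mean(0).round(4),"normal",N.round(3),"tilt",np.degrees(np.arccos(N[2])).round(1),"azim",np.degrees(np.arctan2(N[1],N[0])).round(1),"(want 35,-123) extent",np.ptp(Q,0).round(3))
E
python3 base.py wrist .489 .1075 .185
```

```text
wrist 9939 centre [0.4855 0.1036 0.1782] normal [-0.335 -0.458  0.823] tilt 34.6 azim -126.2 (want 35,-123) extent [0.075 0.061 0.031]
```

```bash
python3 -m creep '[{"grip":-1,"tx":0,"ty":0,"tz":-0.2,"spin":0},{"grip":0.6,"tx":0,"ty":0,"tz":0,"spin":0},{"grip":1,"tx":0,"ty":0,"tz":0,"spin":0},{"grip":1,"tx":0,"ty":0,"tz":0,"spin":0},{"grip":1,"tx":0,"ty":0,"tz":0,"spin":0},{"grip":1,"tx":0,"ty":0,"tz":0,"spin":0},{"grip":1,"tx":0,"ty":0,"tz":0,"spin":0}]'; python3 base.py wrist .4855 .1036 .178; python3 -m creep '[{"grip":1,"tx":0,"ty":0,"tz":-0.5,"spin":0},{"grip":1,"tx":0,"ty":0,"tz":-1.5,"spin":0},{"grip":1,"tx":0,"ty":0,"tz":-3,"spin":0},{"grip":1,"tx":0,"ty":0,"tz":-3,"spin":0},{"grip":1,"tx":0,"ty":0,"tz":-3,"spin":0},{"grip":1,"tx":0,"ty":0,"tz":0,"spin":0}]';python3 base.py wrist .4855 .1036 .178;python3 g.py .4965 -.273 .25 147
```

```text
clock: 12.92
tool_pos: [0.4965, 0.1197, 0.1446]
eef_rot: [-0.476, 0.879, 0.0, -0.0]
contact_force: [0.0, 0.5, 0.5]
opening: 1.0
finger_force: 0.0
wrist 12129 centre [0.4845 0.1037 0.1782] normal [-0.308 -0.452  0.837] tilt 33.1 azim -124.3 (want 35,-123) extent [0.058 0.057 0.03 ]
clock: 13.47
tool_pos: [0.4991, 0.1217, 0.26]
eef_rot: [-0.476, 0.879, -0.001, 0.005]
contact_force: [1.5, 0.5, -0.6]
opening: 1.001
finger_force: 0.0
wrist 3429 centre [0.4859 0.1054 0.1797] normal [-0.31  -0.455  0.835] tilt 33.4 azim -124.3 (want 35,-123) extent [0.055 0.052 0.035]
(array([ 33.06, -21.38,   0.68]), np.float64(-0.14315802922195076), 'q7 1.72') [0.4982 0.1207 0.2576] [ 0.11  0.59 -0.71  1.87  0.5   0.86  1.72] [-0.6  0.3 -1.4] 1.002
```

```bash
python3 -m creep '[{"grip":1,"tx":2,"ty":-1.3,"tz":-0.2,"spin":0},{"grip":1,"tx":3.4,"ty":-2.2,"tz":0,"spin":0},{"grip":1,"tx":3.4,"ty":-2.2,"tz":0,"spin":0},{"grip":1,"tx":3.4,"ty":-2.2,"tz":0,"spin":0},{"grip":1,"tx":3.4,"ty":-2.2,"tz":0,"spin":0},{"grip":1,"tx":3.4,"ty":-2.2,"tz":0,"spin":0},{"grip":1,"tx":3.4,"ty":-2.2,"tz":0,"spin":0},{"grip":1,"tx":3.4,"ty":-2.2,"tz":0,"spin":0}]';python3 -m creep '[{"grip":1,"tx":0,"ty":0,"tz":0,"spin":7},{"grip":1,"tx":0,"ty":0,"tz":0,"spin":7},{"grip":1,"tx":0,"ty":0,"tz":0,"spin":7},{"grip":1,"tx":0,"ty":0,"tz":0,"spin":7},{"grip":1,"tx":0,"ty":0,"tz":0,"spin":7},{"grip":1,"tx":0,"ty":0,"tz":0,"spin":5},{"grip":1,"tx":0,"ty":0,"tz":0,"spin":0}]';python3 base.py wrist .4965 -.273 .143; python3 base.py top .485 .1045 .179; python3 g.py .4965 -.273 .18 107
```

```text
clock: 14.18
tool_pos: [0.4942, -0.1897, 0.2557]
eef_rot: [-0.476, 0.879, 0.001, -0.001]
contact_force: [1.3, -0.5, -0.9]
opening: 0.997
finger_force: 0.0
clock: 14.77
tool_pos: [0.4946, -0.1875, 0.2558]
eef_rot: [-0.146, 0.989, 0.0, -0.001]
contact_force: [0.8, -0.1, -0.4]
opening: 1.002
finger_force: 0.0
wrist 2752 centre [ 0.4959 -0.2731  0.1413] normal [0.002 0.    1.   ] tilt 0.1 azim 4.1 (want 35,-123) extent [0.058 0.058 0.006]
top 207 centre [0.4865 0.1037 0.1811] normal [-0.3   -0.453  0.839] tilt 32.9 azim -123.5 (want 35,-123) extent [0.054 0.053 0.035]
(array([ 2.33, -8.23,  7.6 ]), np.float64(0.04346852754569852), 'q7 1.75') [ 0.4948 -0.1875  0.256 ] [ 0.61  0.58 -0.54  1.82  0.38  0.85  1.75] [-0.7  0.3 -0.1] 1.001
```

```bash
python3 -m creep '[{"grip":1,"tx":0.8,"ty":-2.7,"tz":0,"spin":0},{"grip":1,"tx":0.8,"ty":-2.7,"tz":0,"spin":0},{"grip":1,"tx":0.7,"ty":-2.8,"tz":1,"spin":0},{"grip":1,"tx":0,"ty":0,"tz":3,"spin":0},{"grip":1,"tx":0,"ty":0,"tz":3,"spin":0},{"grip":1,"tx":0,"ty":0,"tz":0.5,"spin":0},{"grip":1,"tx":0,"ty":0,"tz":0,"spin":0},{"grip":1,"tx":0,"ty":0,"tz":0,"spin":0}]' 12; python3 g.py .4962 -.273 .104 107
```

```text
clock: 15.53
tool_pos: [0.4978, -0.2723, 0.1823]
eef_rot: [-0.148, 0.989, 0.0, 0.0]
contact_force: [0.3, 0.3, 0.1]
opening: 0.999
finger_force: 0.0
(array([ 0.17, -0.02,  7.83]), np.float64(-0.02008973661163793), 'q7 1.84') [ 0.4978 -0.2723  0.1823] [ 0.7   0.72 -0.48  1.79  0.47  0.74  1.84] [0.3 0.3 0.1] 0.999
```

```bash
python3 -m creep '[{"grip":1,"tx":0.1,"ty":0,"tz":2,"spin":0},{"grip":1,"tx":0,"ty":0,"tz":2,"spin":0},{"grip":1,"tx":0,"ty":0,"tz":2,"spin":0},{"grip":1,"tx":0,"ty":0,"tz":1.7,"spin":0},{"grip":1,"tx":0,"ty":0,"tz":0,"spin":0},{"grip":0.55,"tx":0,"ty":0,"tz":0,"spin":0},{"grip":-1,"tx":0,"ty":0,"tz":0,"spin":0},{"grip":-1,"tx":0,"ty":0,"tz":0,"spin":0}]' 12; python3 -m creep '[{"grip":-1,"tx":0,"ty":0,"tz":0,"spin":0},{"grip":-1,"tx":0,"ty":0,"tz":0,"spin":0},{"grip":-1,"tx":0,"ty":0,"tz":0,"spin":0},{"grip":-1,"tx":0,"ty":0,"tz":0,"spin":0}]'
```

```text
clock: 16.2
tool_pos: [0.4976, -0.2734, 0.1065]
eef_rot: [-0.147, 0.989, -0.001, 0.001]
contact_force: [0.3, -0.1, -0.3]
opening: 0.799
finger_force: 0.0
clock: 16.53
tool_pos: [0.4972, -0.2731, 0.106]
eef_rot: [-0.147, 0.989, -0.001, 0.001]
contact_force: [-1.0, 0.9, 7.1]
opening: 0.716
finger_force: 12.1
```

```bash
python3 -m creep '[{"grip":-1,"tx":0,"ty":0,"tz":-1,"spin":0},{"grip":-1,"tx":0,"ty":0,"tz":-2,"spin":0},{"grip":-1,"tx":0,"ty":0,"tz":-3,"spin":0},{"grip":-1,"tx":0,"ty":0,"tz":-3.2,"spin":0},{"grip":-1,"tx":0,"ty":0,"tz":-3.2,"spin":0},{"grip":-1,"tx":0,"ty":0,"tz":-3.2,"spin":0},{"grip":-1,"tx":0,"ty":0,"tz":-3.2,"spin":0},{"grip":-1,"tx":0,"ty":0,"tz":-3.2,"spin":0}]';python3 -m creep '[{"grip":-1,"tx":0,"ty":0,"tz":0,"spin":-4},{"grip":-1,"tx":0,"ty":0,"tz":0,"spin":-6},{"grip":-1,"tx":0,"ty":0,"tz":0,"spin":-6},{"grip":-1,"tx":0,"ty":0,"tz":0,"spin":-6},{"grip":-1,"tx":0,"ty":0,"tz":0,"spin":-6},{"grip":-1,"tx":0,"ty":0,"tz":0,"spin":-6},{"grip":-1,"tx":0,"ty":0,"tz":0,"spin":-6},{"grip":-1,"tx":0,"ty":0,"tz":0,"spin":0}]';python3 g.py .6054 .0489 .326 147
```

```text
clock: 17.2
tool_pos: [0.4952, -0.2728, 0.3266]
eef_rot: [-0.147, 0.989, 0.0, -0.0]
contact_force: [0.5, -0.9, -2.4]
opening: 0.715
finger_force: 11.9
clock: 17.87
tool_pos: [0.4954, -0.2732, 0.3247]
eef_rot: [-0.477, 0.879, 0.001, -0.0]
contact_force: [-0.6, 0.4, -2.5]
opening: 0.718
finger_force: 11.9
(array([-33.  ,   8.31,  -0.12]), np.float64(0.02091908390045205), 'q7 2.55') [ 0.4954 -0.2732  0.3247] [ 0.87  0.6  -0.77  1.61  0.45  1.12  2.55] [-0.6  0.4 -2.5] 0.718
```

```bash
python3 -m creep '[{"grip":-1,"tx":-2,"ty":0.5,"tz":0,"spin":0},{"grip":-1,"tx":-3.2,"ty":0.8,"tz":0,"spin":0},{"grip":-1,"tx":-3.6,"ty":0.9,"tz":0,"spin":0},{"grip":-1,"tx":-3.6,"ty":0.9,"tz":0,"spin":0},{"grip":-1,"tx":-3.6,"ty":0.9,"tz":0,"spin":0},{"grip":-1,"tx":-3.6,"ty":0.9,"tz":0,"spin":0},{"grip":-1,"tx":-3.6,"ty":0.9,"tz":0,"spin":0},{"grip":-1,"tx":-3.6,"ty":0.9,"tz":0,"spin":0}]';python3 -m creep '[{"grip":-1,"tx":-3.2,"ty":0.8,"tz":0,"spin":0},{"grip":-1,"tx":-2,"ty":0.5,"tz":0,"spin":0},{"grip":-1,"tx":-1,"ty":0.3,"tz":0,"spin":0},{"grip":-1,"tx":0,"ty":0,"tz":0,"spin":0},{"grip":-1,"tx":0,"ty":0,"tz":0,"spin":0}]';python3 g.py .6054 .0489 .235 147
```

```text
clock: 18.53
tool_pos: [0.5864, -0.0106, 0.3249]
eef_rot: [-0.475, 0.88, -0.0, -0.0]
contact_force: [0.6, -0.3, -1.8]
opening: 0.721
finger_force: 11.9
clock: 18.95
tool_pos: [0.6066, 0.0474, 0.3245]
eef_rot: [-0.476, 0.88, -0.001, -0.001]
contact_force: [-0.2, -0.6, -2.4]
opening: 0.715
finger_force: 11.9
(array([-0.07,  0.19,  8.95]), np.float64(-0.21470417704290412), 'q7 2.00') [0.6066 0.0474 0.3245] [ 0.24  0.65 -0.73  1.49  0.45  1.18  2.  ] [-0.2 -0.6 -2.4] 0.715
```

```bash
python3 -m creep '[{"grip":-1,"tx":-0.1,"ty":0.2,"tz":2,"spin":0},{"grip":-1,"tx":0,"ty":0,"tz":2,"spin":0},{"grip":-1,"tx":0,"ty":0,"tz":1.5,"spin":0},{"grip":-1,"tx":0,"ty":0,"tz":0.5,"spin":0},{"grip":-1,"tx":0,"ty":0,"tz":0,"spin":0}]';python3 g.py .6054 .0489 .235 147
```

```text
clock: 19.37
tool_pos: [0.605, 0.0475, 0.2634]
eef_rot: [-0.475, 0.88, -0.0, -0.002]
contact_force: [0.0, 0.0, -1.4]
opening: 0.721
finger_force: 11.9
(array([-0.15,  0.04,  2.83]), np.float64(-0.3327437546510623), 'q7 1.95') [0.605  0.0475 0.2634] [ 0.22  0.71 -0.7   1.58  0.51  1.05  1.95] [ 0.   0.  -1.4] 0.721
```

```bash
python3 -m creep '[{"grip":-1,"tx":-0.1,"ty":0,"tz":1,"spin":0},{"grip":-1,"tx":0,"ty":0,"tz":1,"spin":0},{"grip":-1,"tx":0,"ty":0,"tz":0.8,"spin":0},{"grip":-1,"tx":0,"ty":0,"tz":0,"spin":0}]';python3 g.py .6054 .0489 .235 147;python3 -m creep '[{"grip":-1,"tx":0.5,"ty":0,"tz":0.3,"spin":0},{"grip":-1,"tx":0.5,"ty":0,"tz":0.3,"spin":0},{"grip":-1,"tx":0.6,"ty":0,"tz":0.3,"spin":0},{"grip":-1,"tx":0.6,"ty":0,"tz":0.3,"spin":0},{"grip":-1,"tx":0,"ty":0,"tz":0,"spin":0}]' 9;python3 g.py .581 .0112 .210 147
```

```text
clock: 19.7
tool_pos: [0.6055, 0.0507, 0.2349]
eef_rot: [-0.476, 0.879, 0.0, -0.002]
contact_force: [-0.3, -0.3, -2.6]
opening: 0.718
finger_force: 11.9
(array([ 0.16, -0.1 , -0.01]), np.float64(-0.13358084907207513), 'q7 1.92') [0.6055 0.0507 0.2349] [ 0.21  0.74 -0.68  1.61  0.53  0.99  1.92] [-0.3 -0.3 -2.6] 0.718
clock: 20.12
tool_pos: [0.5933, 0.0309, 0.2241]
eef_rot: [-0.475, 0.88, -0.0, -0.001]
contact_force: [-0.2, -0.7, -1.7]
opening: 0.722
finger_force: 9.0
(array([ 2.32, -0.05,  1.41]), np.float64(-0.219450257805903), 'q7 1.93') [0.5933 0.0309 0.2241] [ 0.25  0.74 -0.68  1.66  0.55  0.94  1.93] [-0.2 -0.7 -1.7] 0.722
```

```bash
python3 -m creep '[{"grip":-1,"tx":0.6,"ty":0,"tz":0.3,"spin":0},{"grip":-1,"tx":0.6,"ty":0,"tz":0.3,"spin":0},{"grip":-1,"tx":0.6,"ty":0,"tz":0.4,"spin":0},{"grip":-1,"tx":0.5,"ty":0,"tz":0.4,"spin":0},{"grip":-1,"tx":0,"ty":0,"tz":0,"spin":0}]' 9;python3 base.py wrist .572 -.002 .242; python3 g.py .581 .0112 .210 147; python3 - <<'E'
from plant import optics
import cv2
q,_=optics.snapshot("wrist");cv2.imwrite("pics/w6.png",q[...,::-1])
E
```

```text
clock: 20.53
tool_pos: [0.5807, 0.0121, 0.2096]
eef_rot: [-0.476, 0.88, 0.0, -0.001]
contact_force: [-0.3, 0.4, -0.8]
opening: 0.718
finger_force: 8.9
wrist 11083 centre [ 0.572  -0.0014  0.2393] normal [-0.27  -0.391  0.88 ] tilt 28.3 azim -124.6 (want 35,-123) extent [0.075 0.059 0.027]
(array([ 0.14, -0.07,  0.01]), np.float64(-0.17210937711791985), 'q7 1.93') [0.5812 0.0128 0.2101] [ 0.28  0.74 -0.67  1.72  0.57  0.89  1.93] [ 0.3  0.8 -2. ] 0.717
```

The base plane is tilted 28° towards the right azimuth, so it's nearly aligned. I'll slide it down the peg as before.

```bash
python3 -m creep '[{"grip":-1,"tx":-0.4,"ty":0,"tz":0.7,"spin":0},{"grip":-1,"tx":-0.5,"ty":0,"tz":0.7,"spin":0},{"grip":-1,"tx":-0.5,"ty":0,"tz":0.7,"spin":0},{"grip":-1,"tx":-0.5,"ty":0,"tz":0.7,"spin":0},{"grip":-1,"tx":0,"ty":0,"tz":0,"spin":0}]'; python3 -m creep '[{"grip":-1,"tx":-0.5,"ty":0,"tz":0.7,"spin":0},{"grip":-1,"tx":-0.5,"ty":0,"tz":0.7,"spin":0},{"grip":-1,"tx":-0.4,"ty":0,"tz":0.6,"spin":0},{"grip":-1,"tx":0,"ty":0,"tz":0,"spin":0},{"grip":-1,"tx":0,"ty":0,"tz":0,"spin":0}]';python3 g.py .6021 .044 .149 147; python3 base.py wrist .597 .03 .19
```

```text
clock: 21.05
tool_pos: [0.592, 0.0313, 0.1809]
eef_rot: [-0.477, 0.879, 0.001, -0.001]
contact_force: [0.1, 0.2, -2.5]
opening: 0.722
finger_force: 8.9
clock: 21.47
tool_pos: [0.5998, 0.0421, 0.1623]
eef_rot: [-0.477, 0.879, 0.0, -0.0]
contact_force: [-0.4, 1.5, -2.0]
opening: 0.719
finger_force: 8.9
(array([-0.28, -0.09,  1.33]), np.float64(-0.07936480165949433), 'q7 1.86') [0.5998 0.0421 0.1623] [ 0.2   0.82 -0.63  1.7   0.62  0.83  1.86] [-0.4  1.5 -2. ] 0.719
wrist 10211 centre [0.5911 0.0278 0.1914] normal [-0.312 -0.437  0.843] tilt 32.5 azim -125.6 (want 35,-123) extent [0.075 0.058 0.032]
```

```bash
python3 -m creep '[{"grip":-1,"tx":-0.25,"ty":0,"tz":0.5,"spin":0},{"grip":-1,"tx":-0.25,"ty":0,"tz":0.5,"spin":0},{"grip":-1,"tx":-0.1,"ty":0,"tz":0.2,"spin":0},{"grip":-1,"tx":0,"ty":0,"tz":0,"spin":0},{"grip":-1,"tx":0,"ty":0,"tz":0,"spin":0}]'; python3 -m creep '[{"grip":-1,"tx":-0.1,"ty":0,"tz":0.2,"spin":0},{"grip":-1,"tx":-0.1,"ty":0,"tz":0.2,"spin":0},{"grip":-1,"tx":0,"ty":0,"tz":0,"spin":0},{"grip":-1,"tx":0,"ty":0,"tz":0,"spin":0}]'
```

```text
clock: 21.93
tool_pos: [0.6032, 0.0467, 0.1505]
eef_rot: [-0.476, 0.879, 0.0, 0.0]
contact_force: [0.2, 0.2, -2.8]
opening: 0.719
finger_force: 8.9
clock: 22.27
tool_pos: [0.6045, 0.0473, 0.1482]
eef_rot: [-0.476, 0.88, -0.001, 0.0]
contact_force: [-2.7, -1.0, 8.8]
opening: 0.722
finger_force: 9.2
```

Contact at the same height as the left glass. One more small press, then release.

```bash
python3 -m creep '[{"grip":-1,"tx":-0.1,"ty":0,"tz":0.2,"spin":0},{"grip":-1,"tx":-0.1,"ty":0,"tz":0.2,"spin":0},{"grip":-1,"tx":0,"ty":0,"tz":0,"spin":0},{"grip":-1,"tx":0,"ty":0,"tz":0,"spin":0}]'; python3 base.py wrist .593 .033 .178;python3 -m creep '[{"grip":-1,"tx":0,"ty":0,"tz":-0.2,"spin":0},{"grip":0.6,"tx":0,"ty":0,"tz":0,"spin":0},{"grip":1,"tx":0,"ty":0,"tz":0,"spin":0},{"grip":1,"tx":0,"ty":0,"tz":0,"spin":0},{"grip":1,"tx":0,"ty":0,"tz":0,"spin":0},{"grip":1,"tx":0,"ty":0,"tz":0,"spin":0},{"grip":1,"tx":0,"ty":0,"tz":0,"spin":0}]'; python3 base.py wrist .593 .033 .178
```

```text
clock: 22.6
tool_pos: [0.6056, 0.0487, 0.1446]
eef_rot: [-0.476, 0.88, -0.001, -0.0]
contact_force: [-3.5, -2.1, 11.2]
opening: 0.723
finger_force: 9.3
wrist 12118 centre [0.5942 0.0333 0.1784] normal [-0.33 -0.45  0.83] tilt 33.9 azim -126.2 (want 35,-123) extent [0.075 0.062 0.031]
clock: 23.23
tool_pos: [0.6054, 0.0498, 0.1446]
eef_rot: [-0.476, 0.879, 0.0, -0.0]
contact_force: [-0.1, 0.0, 0.2]
opening: 1.001
finger_force: 0.0
wrist 12331 centre [0.5932 0.033  0.1782] normal [-0.308 -0.454  0.836] tilt 33.3 azim -124.1 (want 35,-123) extent [0.058 0.059 0.031]
```

Released and stable. I'll back off upwards and away, then check the whole scene.

```bash
python3 -m creep '[{"grip":1,"tx":0,"ty":0,"tz":-0.5,"spin":0},{"grip":1,"tx":0,"ty":0,"tz":-1.5,"spin":0},{"grip":1,"tx":0,"ty":0,"tz":-3,"spin":0},{"grip":1,"tx":0,"ty":0,"tz":-3.5,"spin":0},{"grip":1,"tx":0,"ty":0,"tz":-3.5,"spin":0},{"grip":1,"tx":0,"ty":0,"tz":-3,"spin":0},{"grip":1,"tx":3,"ty":0,"tz":0,"spin":0},{"grip":1,"tx":3,"ty":0,"tz":0,"spin":0}]';python3 -m creep '[{"grip":1,"tx":3.5,"ty":0,"tz":0,"spin":0},{"grip":1,"tx":3.5,"ty":0,"tz":0,"spin":0},{"grip":1,"tx":3.5,"ty":0,"tz":0,"spin":0},{"grip":1,"tx":3.5,"ty":0,"tz":0,"spin":0},{"grip":1,"tx":3.5,"ty":0,"tz":0,"spin":0},{"grip":1,"tx":0,"ty":0,"tz":0,"spin":0},{"grip":1,"tx":0,"ty":0,"tz":0,"spin":0},{"grip":1,"tx":0,"ty":0,"tz":0,"spin":0}]'
python3 base.py top .485 .1045 .179;python3 base.py top .593 .033 .178;python3 - <<'E'
from plant import optics
import cv2,numpy as np
from h import *
p,d=optics.snapshot("top");c=optics.get_calibration("top")
for P in((.621,.193,.108),(.616,.184,.108),(.626,.198,.108)):
    u,v=map(round,proj(c,P));print(pt(c,u,v,d[v,u]).round(4))
q,_=optics.snapshot("scene")
a=cv2.resize(p[140:290,190:450],(780,450))[:, :];a=cv2.resize(p[140:290,190:450],(450,260));b=cv2.resize(q[120:320,190:440],(350,280))
a=np.vstack([a,np.zeros((20,450,3),np.uint8)]);cv2.imwrite("pics/end.png",np.hstack([a,b])[...,::-1])
E
```

```text
clock: 23.95
tool_pos: [0.5738, 0.0015, 0.2975]
eef_rot: [-0.478, 0.879, -0.0, 0.003]
contact_force: [0.0, -0.6, -0.4]
opening: 1.001
finger_force: 0.0
clock: 24.62
tool_pos: [0.4775, -0.1465, 0.2952]
eef_rot: [-0.476, 0.879, -0.0, 0.001]
contact_force: [-0.6, 0.8, 0.2]
opening: 0.995
finger_force: 0.0
top 211 centre [0.4858 0.1041 0.1815] normal [-0.291 -0.462  0.838] tilt 33.1 azim -122.2 (want 35,-123) extent [0.052 0.053 0.035]
top 206 centre [0.5931 0.0333 0.1802] normal [-0.287 -0.474  0.832] tilt 33.7 azim -121.1 (want 35,-123) extent [0.054 0.05  0.037]
[0.6237 0.1933 0.1013]
[0.6181 0.1846 0.0995]
[0.6254 0.1985 0.1073]
```

View pics/end.png

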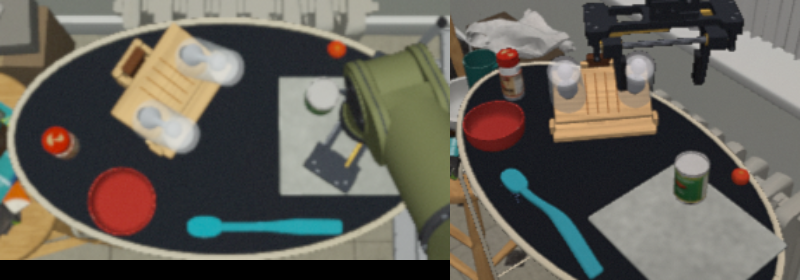

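Both glasses sit on their pegs, at about (165,125) and (210,60) in the top view. The tin, tomato, bowl and spice jar haven't moved, and the arm is clear.

```bash
python3 -c "
from plant import workorder
print(workorder.finish_job())"
```

```text
the job is handed in; nothing more can be done
None
```

I pushed the wedge down to its hard stop (tool at 108 mm), then lowered both glasses mouth-down onto their pegs until they touched the tips, let go, and handed the job in at about 25 s; in the last pictures both still sat on their pegs and nothing else had moved.

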